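# Clamp a sample cell with a click-stop torque crank

## Task

Slide the sample carrier into the mouth of the clamp frame, gently, until it is fully home against the back stop, and let go of it. Then turn the crank on top of the frame clockwise (seen from above) to clamp the cell: feel the load build up and suddenly give way (the click), stop right there without turning on into the hard stop behind the click, and let go. Leave the other things on the bench where they are.

Things in the scene. Friction and masses are not known exactly. Their poses are not given: they have to be found in the camera images.
- press: Grey steel clamp frame, fixed, 148 (x) x 112 (y) x 105 mm high. Origin on the bench below the screw axis. The carrier slides along the bench towards its +y: channel 74 mm wide between rails 14 mm high from y = -49 to +37, flared out to y = -64; back stop's face at y = +36. Uprights at x = +-56 (12 thick, y -18 to +26); bridge 87 to 105 mm above the bench.
- carrier: Loose sample carrier, 0.3 to 0.5 kg: aluminium plate 70 (x) x 140 (y) x 10 mm, round steel cell (62 mm diameter, brass cap, top 52 mm high) near its nose, black grip fin near its tail. Origin at the underside below the cell's axis; nose 36 mm ahead at +y, tail 104 mm behind. Fully home, its origin and axes coincide with the frame's (nose on the stop, cell under the screw).
- carrier_fin (a point): Middle of the carrier's upright grip fin, 85 mm behind the carrier's origin (at its -y), 45 mm above its underside. The fin is 12 mm thick (carrier x), 28 mm long (carrier y) and spans 10 to 67 mm above the bench.
- screw_axis (a point): Point on the vertical screw axis on top of the bridge, 105 mm above the bench; the crank turns about it. To begin with the crank is 0.5 to 1.0 rad short of tight; the tight direction differs from run to run by up to 0.6 rad and shows nowhere. Tightening is clockwise seen from above.
- crank_post (a point): On the crank's upright black post (17 mm diameter, z 129 to 175), 100 mm from the screw axis, z = 152. Load at the post: 2.5 N while running free; once tight it climbs to 11 N almost without motion, then gives (the click) and falls evenly, 8 N at 0.08 rad past tight, 2 N at 0.22; at 0.25 a hard stop. Let go, the post springs back by the part turned past tight; the screw stays.
- nut_mark (a point): Scribed line on the rim of the steel collar that turns with the screw, 24 mm from the axis, 116 mm above the bench.
- crank_mark (a point): Scribed line on the rim of the crank's hub, just above the collar's line; the two coincide at rest and part only as the crank gives past tight: 1.3 mm apart is 0.055 rad (clicked), 5.4 mm is 0.225 rad (turned too far), the hard stop is at 6 mm.
- foot_face (a point): Centre of the underside of the screw's round pressure foot (36 mm diameter) under the bridge; 2.5 to 5 mm above the cell's top to begin with, 52 mm above the bench when tight.
- stopwatch: Bystander: round stopwatch lying flat, 68 x 58 x 15 mm; origin at its underside.
- calculator: Bystander: pocket calculator lying flat, 125 x 78 x 17 mm; origin at its underside.
Mind the look-alikes: they are no part of the job. Leave any turquoise look-alike of the carrier alone.

How it is judged:
On the way, in this order (a step that is already met when the one before it is completed fails the run):
1. the carrier is fully home against the back stop, between the guide rails (y of carrier in the frame of press above -0.0015 m and x of carrier in the frame of press between -0.004 and 0.004 m and z of carrier in the frame of press below 0.003 m and angle between the y axis of carrier and the y axis of press, either way round below 0.08 rad), for 0.2 s.
2. the crank has clicked with the foot down on the cell: the two scribed lines stand more than 1.3 mm apart (all of step 1 and z of foot_face in the frame of press below 0.0524 m and distance between nut_mark and crank_mark above 0.0013 m), for 0.05 s.
At the end, for the whole second after the job is handed in: The carrier rests on the bench fully home (within 1.5 mm of the stop, 4 mm sideways, 0.08 rad of the channel), the pressure foot is down on the cell (within 0.4 mm), and the crank has been let go, its scribed line back within 0.8 mm of the collar's line (all of step 1 and z of foot_face in the frame of press below 0.0524 m and distance between nut_mark and crank_mark below 0.0008 m and linear speed of carrier below 0.01 m/s); the robot touches nothing.
It fails at once if the crank is turned on past the click into its hard stop (lines more than 5.4 mm apart) (distance between nut_mark and crank_mark above 0.0054 m).
It fails at once if the fingers bear on the frame or its crank with more than 30 N (contact force between the fingers and press above 30 N).
It fails at once if the carrier is rammed or jammed against the frame with more than 40 N (contact force between carrier and press above 40 N).
It fails at once if the stopwatch or the calculator is pushed aside by more than 20 mm (distance of any of stopwatch, calculator from where it was at the start of the episode above 0.02 m).
It also fails if it takes over 70 s, if anything falls off the work surface, if the arm or the gripper's body presses on something with over 40 N, if the wrist force passes 120 N, or if a joint passes its speed limit or range.

## Robot

A 6-joint arm with a two-finger parallel gripper is mounted at the origin on the work surface; the furniture and walls round the work are solid. World frame = base frame: x ahead of the robot, y to its left, z up, the work surface at z = 0. Lengths are in m, angles in rad, forces in N, time in s.
With the tool pointing down it reaches from about 0.425 to 0.95 m from the base axis. Payload 3.5 kg.
Tool frame: the origin (TCP) lies between the finger pads; the fingertips stand 22 mm ahead of it and the grasp point (between the pads) lies 3 mm ahead of it (ctrl.nose_length is the z of the fingertips in the tool frame, in m); z points along the fingers, y is the line along which they close (so a half turn about z gives the same grasp; the last joint's range is limited). The gripper opens to 85 mm and grips with 20 to 120 N. Pads are 22 mm wide; open, the fingers measure 114 mm over their backs; the gripper's body (76 mm by 85 mm) begins 54 mm behind the grasp point. The pads swing forward as they close: fully open they stand 13 mm farther back than shut.
Start: joints at [1.191, 0.286, 1.577, -0, 1.279, -0.15], TCP at [0.154, 0.657, 0.253] pointing down, gripper open.
Joint ranges: [-2.77, 2.77], [-0.9, 2.22], [0.21, 2.48], [-1.53, 4.67], [0.24, 2.81], [-2.84, 2.84]. Speed limits (rad/s): [2.79, 2.79, 3.14, 3.14, 3.14, 3.14].

## Interface

Orientations are given as a unit quaternion [x, y, z, w].
In Python, from plant import ctrl gives the robot as it stands. The module is installed in compiled form; this text tells all that it offers.
- The arm moves only by the tool send_rows, never from a script. Its argument "rows" is text: rows parted by semicolons, each of 7 numbers parted by spaces: the turn, a rotation vector about the tool's x, y, z in a scale on which 1.0 is 120 degrees, then the shift along the tool's x, y, z in a scale on which 1.0 is 750 mm, then the opening, from -1 (shut) to 1 (fully open). A call has 1 to 8 rows; each row is the pose to reach, as a shift and turn from the pose commanded when the call began, along the tool's axes at that moment; what a row does not reach only later rows make up. A row lasts 1/8 s, in which the tool goes at most 62.5 mm and 10.7 degrees, less where a joint would pass 70% of its speed; a pose out of reach is approached as far as the arm can. Shift and turn numbers lie between -1 and 1, and a call with a number outside is refused. A call with a gripper value outside its range is refused whole. The fingers move at their own pace and stop on an object; "grip_force" is the grip in N (left out, the last holds). Time passes only in rows, so rows that repeat a pose let the fingers close. It gives the time, the measured TCP pose, the force, the opening and the grip force at its end, in the units of the state.
- ctrl.get_state(): the state, without advancing time (a new reading comes with each control period).
- ctrl.read_camera(name): name is "scene" or "top" or "wrist"; returns a dict with "color" (400x640x3 uint8, red, green, blue), "fx", "fy", "cx", "cy" (pixels), "D" ([k1, k2, p1, p2, k3] as OpenCV has them; the pictures are not rectified), "extrinsics" (4x4, takes a point from world to camera coordinates). Camera axes: x right, y down, z forward; pixel columns grow to the right and rows downward; lengths in m; the calibration is good to about 2 mm. A picture is of the moment at which its call begins. There is no depth.
- ctrl.sign_off(): hands the job in; it is judged then, once.
Trained networks look in a picture, given as the dict that the camera call returned (one of the last four; its "shot" number tells which), for a name from the list of things; names that differ only in an ending like _2 or _b are one class to them, and where a whole thing is asked for, a point or a joint stands for the part that bears it (a point fixed in the world has none). Each returns a list of dicts, best first, with "p" (0 to 1); they miss things now and then, are a little off and sometimes report something else, mostly with a low value. They report only what shows in the picture. A call takes as long as a camera call. They do not tell look-alikes from the thing itself.
- ctrl.look_for(picture, target): "position" ([x, y, z] in m, in the coordinates of the camera as it stood for that picture, good to about 4 mm: the middle of the surface that is visible of it).
The state is a dict: "time": time; "qpos": joint angles; "dq": joint speeds; "joint_efforts": joint torques, N m; "eef_pos": TCP position; "tcp_rot": TCP orientation; "contact_force": force on the tool from outside, world axes, zero at the start; "wrist_torque": the same for the moment, N m; "opening": opening from 0.0 (shut) to 1.0 (fully open); "finger_force": force on a finger pad.
Only numpy, scipy, OpenCV 4.12 (cv2) and the standard library are available. Lean on these libraries where they do the work, as an engineer would, in place of code of your own. Each camera call takes 0.05 s, during which the arm holds its last target. There are 200 camera calls.

## Working session

There is one attempt and no reset: what is moved stays moved. The work goes in short steps, Python scripts to look and compute and a tool call to move; the robot and the scene stay as the last step left them, time stands still between calls to the robot, and variables do not carry over. Pictures are saved under pics/ and viewed, at most 10 in all, crops included, and the job is handed in when it is done.

Besides the shell and the picture viewer there is one more tool, called after "Request:" as name(argument=value, ...) on one line, values as JSON. send_rows: Moves the arm, as the interface text tells. Its arguments: {"type":"object","properties":{"rows":{"type":"string"},"grip_force":{"type":"number"}},"required":["rows"]}

```bash
mkdir -p pics
cat > h.py <<'E'
import numpy as np, cv2
from scipy.spatial.transform import Rotation as R
from plant import ctrl
def cam(n): return ctrl.read_camera(n)
def K(p): return np.array([[p['fx'],0,p['cx']],[0,p['fy'],p['cy']],[0,0,1]])
def w(p,c):
    E=np.array(p['extrinsics']); return E[:3,:3].T@(np.array(c)-E[:3,3])
def px(p,P):
    E=np.array(p['extrinsics']); r,_=cv2.Rodrigues(E[:3,:3])
    return cv2.projectPoints(np.array(P,float).reshape(-1,1,3),r,E[:3,3],K(p),np.array(p['D'],float))[0].reshape(-1,2)
def ray(p,uv,z):
    E=np.array(p['extrinsics']); n=cv2.undistortPoints(np.array(uv,float).reshape(-1,1,2),K(p),np.array(p['D'],float)).reshape(-1,2)
    o=-E[:3,:3].T@E[:3,3]; d=np.c_[n,np.ones(len(n))]@E[:3,:3]
    return o+d*((z-o[2])/d[:,2])[:,None]
def save(p,f): cv2.imwrite('pics/'+f,cv2.cvtColor(p['color'],cv2.COLOR_RGB2BGR))
def tool(P):
    s=ctrl.get_state(); return R.from_quat(s['tcp_rot']).inv().apply(np.array(P)-s['eef_pos'])*1000
def find(p,t,k=3):
    for d in ctrl.look_for(p,t)[:k]: 
        P=w(p,d['position']); print(t,round(d['p'],2),P.round(4),px(p,P).round()[0])
E
python3 - <<'E'
from h import *
s=ctrl.get_state(); print(s, R.from_quat(s['tcp_rot']).as_matrix().round(3))
for n in('top','scene'):
    p=cam(n); save(p,n+'0.png'); print(n,-np.array(p['extrinsics'])[:3,:3].T@np.array(p['extrinsics'])[:3,3])
    for t in('press','carrier','carrier_fin','screw_axis','crank_post','nut_mark','crank_mark','stopwatch','calculator'): find(p,t)
E
```

```text
{'time': 0.0, 'qpos': array([ 1.19101878e+00,  2.87179676e-01,  1.57819813e+00,  1.06401403e-05,
        1.27857952e+00, -1.49982242e-01]), 'dq': array([ 0.00043437, -0.00129443,  0.00010631, -0.00100724,  0.00018266,
        0.00030882]), 'joint_efforts': array([ 3.80170904e-04, -4.05979049e+01, -2.92629468e+01, -1.04587959e-04,
        5.89477466e-03, -4.08975520e-07]), 'eef_pos': array([0.15347907, 0.65669397, 0.25192633]), 'tcp_rot': array([ 1.14646464e-01,  9.93405653e-01, -1.13976751e-03, -3.14442803e-04]), 'contact_force': array([0.18262907, 0.2973879 , 0.06011577]), 'wrist_torque': array([-0.01051082,  0.06314067,  0.03647318]), 'finger_force': 0.0, 'opening': 0.999027626331755} [[-0.974  0.228 -0.001]
 [ 0.228  0.974 -0.002]
 [ 0.    -0.002 -1.   ]]
top [0.33465485 0.04198479 1.4299172 ]
press 0.84 [0.4978 0.2914 0.1065] [253. 174.]
carrier 0.93 [0.4926 0.1464 0.0101] [303. 179.]
carrier 0.8 [ 0.2391 -0.2506  0.0096] [426. 258.]
carrier_fin 0.87 [ 0.2427 -0.2519  0.0132] [427. 257.]
carrier_fin 0.58 [0.496  0.1468 0.007 ] [303. 178.]
screw_axis 0.96 [0.5028 0.2899 0.108 ] [2
[... 272 characters left out ...]
ulator 0.21 [0.496  0.3065 0.1336] [246. 173.]
scene [-0.76246499 -0.50297378  0.88303808]
press 0.58 [0.4984 0.2939 0.099 ] [263. 180.]
carrier 0.87 [ 0.2257 -0.2619  0.019 ] [382. 289.]
carrier 0.59 [0.4913 0.1321 0.0111] [301. 213.]
carrier_fin 0.74 [0.4702 0.3169 0.1287] [253. 175.]
carrier_fin 0.65 [0.4909 0.1317 0.0142] [301. 212.]
screw_axis 0.85 [0.4993 0.2924 0.0972] [263. 181.]
crank_post 0.63 [0.4761 0.3151 0.1249] [254. 175.]
crank_post 0.6 [0.4658 0.3192 0.1304] [252. 175.]
crank_mark 0.72 [0.4664 0.3128 0.1274] [254. 176.]
crank_mark 0.53 [0.4982 0.2927 0.1007] [263. 180.]
stopwatch 0.57 [ 0.5685 -0.0469  0.0107] [355. 215.]
calculator 0.96 [ 0.4498 -0.0714  0.0135] [349. 233.]
```

View pics/top0.png

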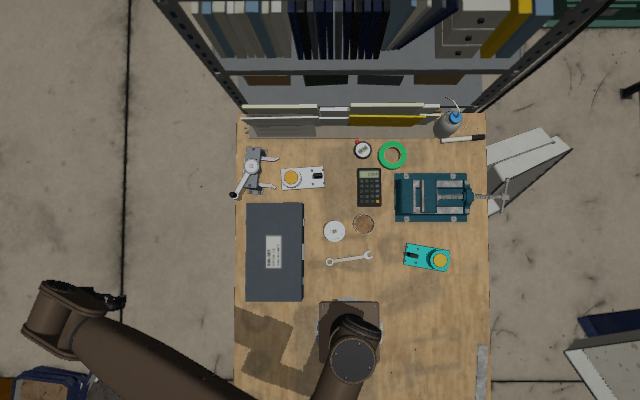

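View pics/scene0.png

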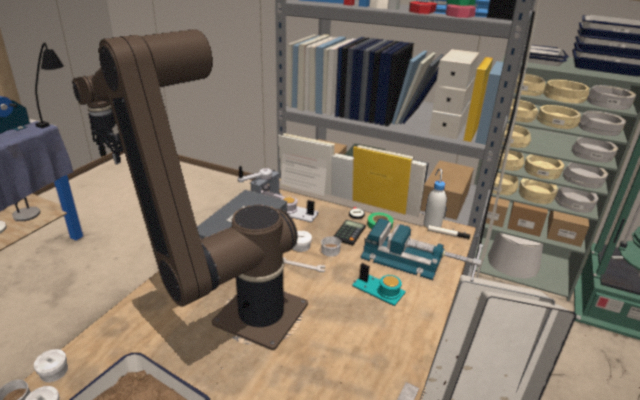

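Top picture: frame at about (253,172), with the crank post at (234,193). The real carrier (white plate) has its cell at (291,177) and fin at (316,177); the turquoise look-alike is at (427,258). The frame's +y points roughly along world +y. I'll move the wrist camera over the work.

The rows are not in the units I measure in: shifts go in shares of 750 mm and turns go in shares of 120 degrees. I convert before sending: -430 mm is -0.5733, -405 mm is -0.54, 77 degrees is 0.6417.

Request:
send_rows(rows="0 0 0.0833 -0.0733 -0.0693 -0.0267 1;0 0 0.1667 -0.1467 -0.1387 -0.0667 1;0 0 0.25 -0.22 -0.208 -0.1067 1;0 0 0.3333 -0.2933 -0.2773 -0.1067 1;0 0 0.4167 -0.3667 -0.3467 -0.1067 1;0 0 0.5 -0.44 -0.416 -0.1067 1;0 0 0.575 -0.5133 -0.484 -0.1067 1;0 0 0.6417 -0.5733 -0.54 -0.1067 1")

```text
time: 2.0
eef_pos: [0.4243, 0.248, 0.3326]
tcp_rot: [0.71, 0.704, 0.001, 0.0]
contact_force: [2.1, -0.7, 0.1]
opening: 1.0
finger_force: 0.0
```

Run:
```python
from h import *
s=ctrl.get_state(); print(s['time'],s['eef_pos'],R.from_quat(s['tcp_rot']).as_matrix().round(3),s['qpos'].round(2))
p=cam('wrist'); save(p,'w1.png'); E=np.array(p['extrinsics']);print(-E[:3,:3].T@E[:3,3],E[2,:3],p['fx'])
for t in('press','carrier','carrier_fin','screw_axis','crank_post','nut_mark','crank_mark'): find(p,t)
```

```text
2.0 [0.42431538 0.24795829 0.33264134] [[ 0.007  1.     0.001]
 [ 1.    -0.007  0.001]
 [ 0.001  0.001 -1.   ]] [ 0.32 -0.18  1.92  0.    1.4   0.33]
[0.42440296 0.32797841 0.45226086] [-0.00161474 -0.30953067 -0.95088809] 297.41303710670354
press 0.62 [0.4966 0.3075 0.1024] [382. 118.]
carrier 0.93 [0.4848 0.1734 0.0135] [358. 204.]
carrier_fin 0.61 [0.4892 0.1645 0.0105] [360. 208.]
screw_axis 0.89 [0.4975 0.3056 0.1031] [383. 120.]
crank_post 0.97 [0.4914 0.3078 0.1297] [382. 120.]
nut_mark 0.73 [0.4982 0.3094 0.1308] [389. 118.]
nut_mark 0.48 [0.498  0.3074 0.1034] [384. 119.]
crank_mark 0.65 [0.4968 0.3088 0.1276] [387. 119.]
```

View pics/w1.png

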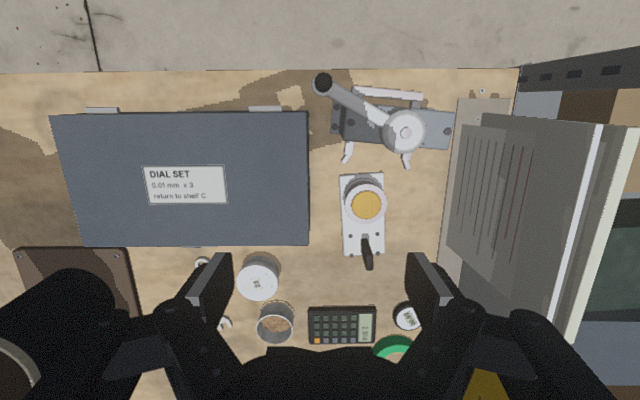

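Wrist picture: hub at (404,131), post top at (323,82), brass cap at (367,205), fin near (368,255), and flared channel mouth ends at (347,155) and (405,158). I'll enlarge it to measure.

Run:
```python
import cv2
i=cv2.imread('pics/w1.png')[65:285,300:480]
cv2.imwrite('pics/w1c.png',cv2.resize(i,(480,587),interpolation=cv2.INTER_CUBIC)) # x2.667
```

```text
(no output)
```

View pics/w1c.png

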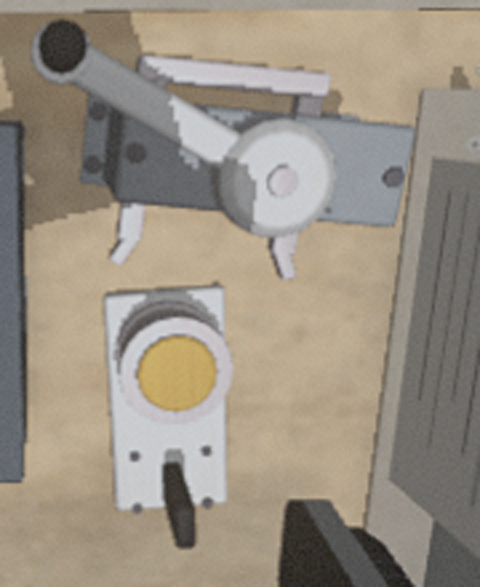

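Run:
```python
from h import *
p=cam('wrist')
f=lambda L,z: ray(p,np.array(L)/2.667+[300,65],z)
a=f([(106,296),(222,286),(226,501),(118,508)],.010);print(a.round(4),'sides',[np.linalg.norm(a[i]-a[i-1]).round(4) for i in range(4)])
print('cap',f([(177,373)],.052).round(4)); print('fin top back edge',f([(178,546),(194,545)],.067).round(4),'fin foot front',f([(163,462),(186,462)],.067).round(4))
b=f([(120,203),(398,226),(412,130)],.105);print('bridge',b.round(4));d=b[1]-b[0];print(np.degrees(np.arctan2(d[1],d[0])),np.linalg.norm(d))
print('stop',f([(140,58),(328,73)],.03).round(4)); print('flare',f([(118,262),(288,277)],.014).round(4))
print('rail straight ends inner',f([(125,240),(278,250)],.014).round(4))
print('post',f([(62,46)],.175).round(4)); 
for z in(.125,.13,.135,.14,.145):print('hub',z,f([(284,180)],z).round(4))
```

```text
[[0.4538 0.2204 0.01  ]
 [0.5199 0.2262 0.01  ]
 [0.5316 0.0887 0.01  ]
 [0.4642 0.0838 0.01  ]] sides [np.float64(0.1369), np.float64(0.0663), np.float64(0.138), np.float64(0.0675)]
cap [[0.4897 0.1885 0.052 ]]
fin top back edge [[0.4928 0.092  0.067 ]
 [0.5016 0.0926 0.067 ]] fin foot front [[0.4822 0.1434 0.067 ]
 [0.4945 0.1434 0.067 ]]
bridge [[0.4523 0.2856 0.105 ]
 [0.5744 0.2757 0.105 ]
 [0.575  0.3164 0.105 ]]
-4.633054448201651 0.1225377545898303
stop [[0.4669 0.3477 0.03  ]
 [0.5617 0.3408 0.03  ]]
flare [[0.4599 0.2409 0.014 ]
 [0.5559 0.2324 0.014 ]]
rail straight ends inner [[0.4634 0.2533 0.014 ]
 [0.5489 0.2478 0.014 ]]
post [[0.426  0.3457 0.175 ]]
hub 0.125 [[0.5168 0.2975 0.125 ]]
hub 0.13 [[0.5154 0.298  0.13  ]]
hub 0.135 [[0.5139 0.2985 0.135 ]]
hub 0.14 [[0.5125 0.2991 0.14  ]]
hub 0.145 [[0.511  0.2996 0.145 ]]
```

Measured poses:
- **Carrier:** origin (0.490, 0.188), yaw +4.6°, fin at (0.496, 0.104).
- **Frame:** origin (0.515, 0.2985), yaw −4.65°, with the post at radius 0.1005 (should be 0.100).

Next I'll go above the fin.

To row units: 183 mm is 0.244, 160 mm is 0.2133, -5 degrees is -0.0417.

Request:
send_rows(rows="0 0 -0.025 -0.06 0.0307 0.0733 1;0 0 -0.0417 -0.12 0.0613 0.1467 1;0 0 -0.0417 -0.1733 0.088 0.2133 1;0 0 -0.0417 -0.1907 0.0973 0.244 1;0 0 -0.0417 -0.1907 0.0973 0.244 1;0 0 -0.0417 -0.1907 0.0973 0.244 1")

```text
time: 3.2
eef_pos: [0.4964, 0.1076, 0.15]
tcp_rot: [0.676, 0.737, 0.0, 0.0]
contact_force: [0.2, 0.4, 0.4]
opening: 0.999
finger_force: 0.0
```

Run:
```python
from h import *
s=ctrl.get_state(); print(s['eef_pos'],R.from_quat(s['tcp_rot']).as_matrix().round(3),s['contact_force'])
p=cam('wrist'); save(p,'w2.png'); find(p,'carrier_fin'); print(tool([.4963,.1045,.045]), px(p,[[.4963,.1045,.067]]))
for t in('screw_axis','crank_post'): find(p,t)
```

```text
[0.49644429 0.10763879 0.14998696] [[-0.086  0.996  0.001]
 [ 0.996  0.086  0.   ]
 [ 0.     0.001 -1.   ]] [0.24097869 0.41521049 0.43128652]
carrier_fin 0.83 [0.4919 0.159  0.0438] [319. 140.]
[ -3.27112467  -1.39924915 106.16546339] [[318.85616395 219.00319495]]
screw_axis 0.89 [0.5539 0.249  0.0081] [408.  25.]
screw_axis 0.19 [0.4899 0.1657 0.0445] [317. 131.]
```

View pics/w2.png

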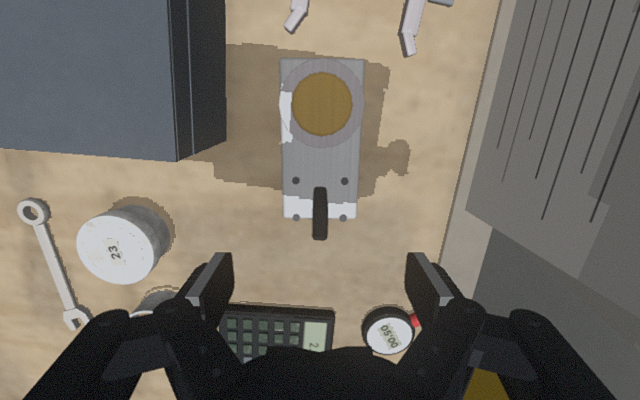

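Fin top spans roughly (320,188)–(320,240), centred between the fingers and matching the prediction at (319,219). The flare tips are at (290,30) and (409,53), and the box's right side is at columns 186–226.

Run:
```python
from h import *
p=cam('wrist')
print('box foot',ray(p,[(226,140)],0).round(3)); 
for z in(.05,.07,.09):print(z,ray(p,[(180,158)],z).round(3))
print('flare tips',ray(p,[(291,30),(409,53)],.014).round(4),'cap',ray(p,[(322,104)],.052).round(4),'tail',ray(p,[(283.5,218),(356,218)],.01).round(4))
print('fin back top',ray(p,[(314,240),(327,240)],.067).round(4))
```

```text
box foot [[0.41  0.146 0.   ]]
0.05 [[0.39  0.137 0.05 ]]
0.07 [[0.399 0.142 0.07 ]]
0.09 [[0.408 0.146 0.09 ]]
flare tips [[0.4642 0.2368 0.014 ]
 [0.5576 0.2287 0.014 ]] cap [[0.4923 0.1849 0.052 ]] tail [[0.4658 0.0789 0.01  ]
 [0.534  0.0847 0.01  ]]
fin back top [[0.4948 0.0867 0.067 ]
 [0.5046 0.0875 0.067 ]]
```

To row units: 102 mm is 0.136, 95 mm is 0.1267.

Request:
send_rows(rows="0 0 0 -0.004 -0.0013 0.0467 0.4;0 0 0 -0.004 -0.0013 0.0933 0.4;0 0 0 -0.004 -0.0013 0.1267 0.4;0 0 0 -0.004 -0.0013 0.136 0.4;0 0 0 -0.004 -0.0013 0.136 0.4")

```text
time: 4.08
eef_pos: [0.4958, 0.1037, 0.0477]
tcp_rot: [0.676, 0.736, 0.0, 0.0]
contact_force: [-0.6, -0.0, -0.2]
opening: 0.7
finger_force: 0.0
```

Request:
send_rows(rows="0 0 0 0 0 0 -1;0 0 0 0 0 0 -1;0 0 0 0 0 0 -1;0 0 0 0 0 0 -1;0 0 0 0 0 0 -1;0 0 0 0 0 0 -1", grip_force=40)

```text
time: 4.82
eef_pos: [0.4965, 0.1034, 0.0481]
tcp_rot: [0.677, 0.736, 0.001, 0.001]
contact_force: [0.3, 1.4, 6.2]
opening: 0.134
finger_force: 40.3
```

Run:
```python
from h import *
s=ctrl.get_state(); print(s['eef_pos'],R.from_quat(s['tcp_rot']).as_matrix().round(4),s['contact_force'])
p=cam('wrist'); save(p,'w3.png'); find(p,'carrier_fin')
i=cv2.imread('pics/w3.png')[0:260,200:480]
cv2.imwrite('pics/w3c.png',cv2.resize(i,None,fx=2.3,fy=2.3,interpolation=cv2.INTER_CUBIC))
```

```text
[0.49651471 0.10343921 0.04813906] [[-8.440e-02  9.964e-01  2.300e-03]
 [ 9.964e-01  8.440e-02 -1.000e-04]
 [-3.000e-04  2.300e-03 -1.000e+00]] [0.28308478 1.4275218  6.2372092 ]
carrier_fin 0.57 [0.4936 0.1708 0.0451] [327. 133.]
```

View pics/w3c.png

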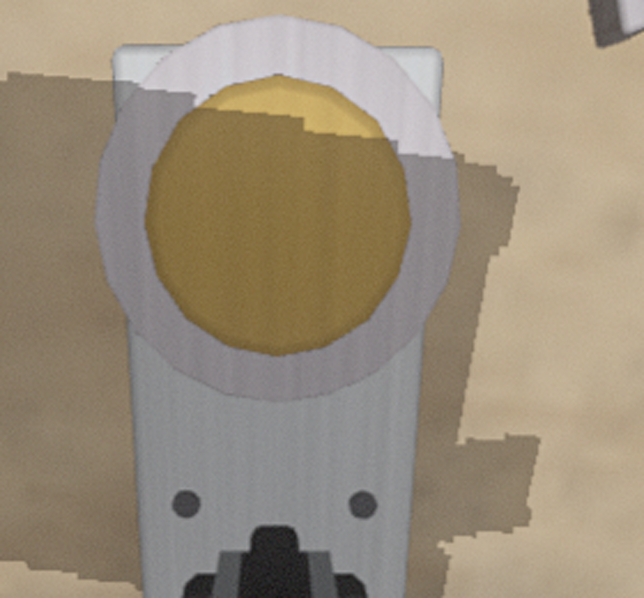

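Run:
```python
from h import *
p=cam('wrist'); s=ctrl.get_state(); M=R.from_quat(s['tcp_rot']).as_matrix()
f=lambda u,z: ray(p,np.array([u])/2.3+[200,0],z)[0]
c=f((278,215),.052); print('cap',c.round(4),'in tool',tool(c)); n=[f((115,48),.01),f((441,48),.01)]; print('nose',np.round(n,4),tool(np.mean(n,0)))
r=f((600,46),.014); print('flare tip r',r.round(4), (r-c).round(4))
```

```text
cap [0.4899 0.1856 0.052 ] in tool [82.36881052  0.35801905 -3.84218011]
nose [[0.4542 0.2158 0.01  ]
 [0.5206 0.2215 0.01  ]] [115.57097833   0.54663605  38.15077881]
flare tip r [0.5514 0.2237 0.014 ] [ 0.0614  0.0381 -0.038 ]
```

To row units: 3 mm is 0.004, 2 mm is 0.0027, 9.5 degrees is 0.0792.

Request:
send_rows(rows="0 0 0.02 0 0.0013 0 -1;0 0 0.04 0 0.0027 0 -1;0 0 0.06 0 0.004 0 -1;0 0 0.0792 0 0.004 0 -1;0 0 0.0792 0 0.004 0 -1;0 0 0.0792 0 0.004 0 -1")

```text
time: 5.72
eef_pos: [0.4983, 0.1043, 0.0481]
tcp_rot: [0.735, 0.678, -0.0, -0.001]
contact_force: [-2.6, 1.9, 11.0]
opening: 0.14
finger_force: 40.9
```

Run:
```python
from h import *
s=ctrl.get_state(); print(s['eef_pos'],R.from_quat(s['tcp_rot']).as_matrix().round(4),s['contact_force'],s['wrist_torque'])
p=cam('wrist'); save(p,'w4.png')
i=cv2.imread('pics/w4.png')[0:150,200:460]
cv2.imwrite('pics/w4c.png',cv2.resize(i,None,fx=3,fy=3,interpolation=cv2.INTER_CUBIC))
```

```text
[0.49827431 0.10430439 0.04814476] [[ 8.090e-02  9.967e-01 -9.000e-04]
 [ 9.967e-01 -8.090e-02  9.000e-04]
 [ 8.000e-04 -1.000e-03 -1.000e+00]] [-2.64577816  1.86967169 10.99932739] [0.3392429  0.39442717 0.13293125]
```

View pics/w4c.png

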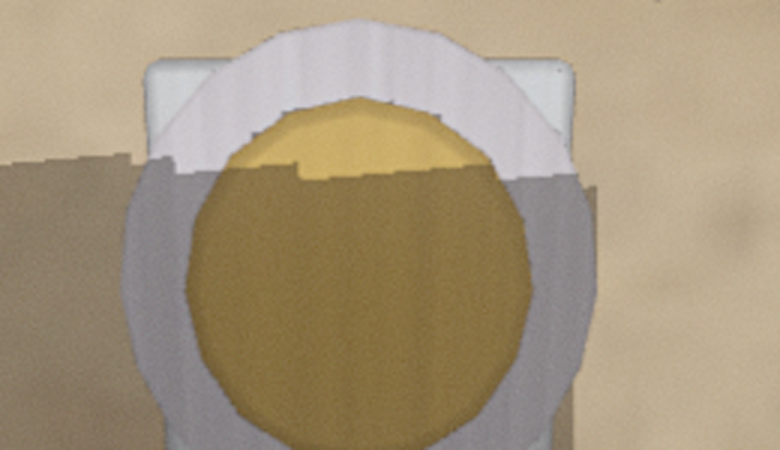

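The carrier is aligned with the channel, with the plate edges symmetric in the picture (nose corners at crop (147,60) and (573,60)). Now I'll slide in gently while watching the force.

To row units: 24 mm is 0.032, 20 mm is 0.0267.

Request:
send_rows(rows="0 0 0 0.0053 0 -0.0004 -1;0 0 0 0.0107 0 -0.0004 -1;0 0 0 0.016 0 -0.0004 -1;0 0 0 0.0213 0 -0.0004 -1;0 0 0 0.0267 0 -0.0004 -1;0 0 0 0.032 0 -0.0004 -1")

```text
time: 6.52
eef_pos: [0.5009, 0.1261, 0.0481]
tcp_rot: [0.735, 0.678, -0.001, 0.001]
contact_force: [0.1, -7.8, 6.7]
opening: 0.136
finger_force: 40.4
```

To row units: 12 mm is 0.016, 9 mm is 0.012.

Request:
send_rows(rows="0 0 0 0.004 0 0 -1;0 0 0 0.008 0 0 -1;0 0 0 0.012 0 0 -1;0 0 0 0.016 0 0 -1")

```text
time: 7.02
eef_pos: [0.5019, 0.138, 0.0482]
tcp_rot: [0.735, 0.678, -0.001, 0.001]
contact_force: [-0.8, -7.1, 7.5]
opening: 0.139
finger_force: 40.4
```

To row units: 30 mm is 0.04, 27 mm is 0.036.

Request:
send_rows(rows="0 0 0 0.0053 0 -0.0004 -1;0 0 0 0.0107 0 -0.0004 -1;0 0 0 0.016 0 -0.0004 -1;0 0 0 0.0213 0 -0.0004 -1;0 0 0 0.0267 0 -0.0004 -1;0 0 0 0.032 0 -0.0004 -1;0 0 0 0.036 0 -0.0004 -1;0 0 0 0.04 0 -0.0004 -1")

```text
time: 8.02
eef_pos: [0.5041, 0.168, 0.0482]
tcp_rot: [0.735, 0.678, -0.001, 0.001]
contact_force: [-0.6, -7.0, 6.0]
opening: 0.132
finger_force: 40.3
```

To row units: 30 mm is 0.04, 27 mm is 0.036.

Request:
send_rows(rows="0 0 0 0.0053 0 0 -1;0 0 0 0.0107 0 0 -1;0 0 0 0.016 0 0 -1;0 0 0 0.0213 0 0 -1;0 0 0 0.0267 0 0 -1;0 0 0 0.032 0 0 -1;0 0 0 0.036 0 0 -1;0 0 0 0.04 0 0 -1")

```text
time: 9.02
eef_pos: [0.5066, 0.1979, 0.0482]
tcp_rot: [0.735, 0.678, -0.001, 0.001]
contact_force: [-1.1, -7.3, 5.7]
opening: 0.137
finger_force: 40.3
```

To row units: 8 mm is 0.0107, 7 mm is 0.0093.

Request:
send_rows(rows="0 0 0 0.0027 0 0 -1;0 0 0 0.0053 0 0 -1;0 0 0 0.008 0 0 -1;0 0 0 0.0093 0 0 -1;0 0 0 0.0107 0 0 -1")

```text
time: 9.65
eef_pos: [0.5072, 0.2058, 0.0482]
tcp_rot: [0.735, 0.678, -0.001, 0.001]
contact_force: [-0.4, -6.7, 5.3]
opening: 0.135
finger_force: 40.4
```

To row units: 2 mm is 0.0027, 1.4 mm is 0.0019.

Request:
send_rows(rows="0 0 0 0.0009 0 0 -1;0 0 0 0.0019 0 0 -1;0 0 0 0.0027 0 0 -1")

```text
time: 10.02
eef_pos: [0.5073, 0.2078, 0.0481]
tcp_rot: [0.735, 0.678, -0.001, 0.001]
contact_force: [-0.7, -7.3, 6.3]
opening: 0.135
finger_force: 40.4
```

To row units: 2 mm is 0.0027, 1.4 mm is 0.0019.

Request:
send_rows(rows="0 0 0 0.0009 0 0 -1;0 0 0 0.0019 0 0 -1;0 0 0 0.0027 0 0 -1")

```text
time: 10.4
eef_pos: [0.5075, 0.2097, 0.0482]
tcp_rot: [0.735, 0.678, -0.001, 0.001]
contact_force: [-2.0, -7.1, 6.8]
opening: 0.138
finger_force: 40.4
```

To row units: 1.4 mm is 0.0019, 0.7 mm is 0.0009.

Request:
send_rows(rows="0 0 0 0.0009 0 0 -1;0 0 0 0.0019 0 0 -1;0 0 0 0.0019 0 0 -1")

```text
time: 10.78
eef_pos: [0.5076, 0.2112, 0.0482]
tcp_rot: [0.735, 0.678, -0.001, 0.001]
contact_force: [-0.1, -6.2, 6.7]
opening: 0.134
finger_force: 40.3
```

To row units: 1.4 mm is 0.0019, 0.7 mm is 0.0009.

Request:
send_rows(rows="0 0 0 0.0009 0 0 -1;0 0 0 0.0019 0 0 -1;0 0 0 0.0019 0 0 -1")

```text
time: 11.15
eef_pos: [0.5077, 0.2126, 0.0482]
tcp_rot: [0.735, 0.678, -0.001, 0.001]
contact_force: [-1.1, -6.3, 5.8]
opening: 0.132
finger_force: 40.3
```

To row units: 1.4 mm is 0.0019, 0.7 mm is 0.0009.

Request:
send_rows(rows="0 0 0 0.0009 0 0 -1;0 0 0 0.0019 0 0 -1;0 0 0 0.0019 0 0 -1")

```text
time: 11.52
eef_pos: [0.5079, 0.2138, 0.0482]
tcp_rot: [0.735, 0.678, -0.001, 0.001]
contact_force: [-0.3, -7.5, 6.2]
opening: 0.135
finger_force: 40.4
```

To row units: 1.4 mm is 0.0019, 0.7 mm is 0.0009.

Request:
send_rows(rows="0 0 0 0.0009 0 0 -1;0 0 0 0.0019 0 0 -1;0 0 0 0.0019 0 0 -1")

```text
time: 11.9
eef_pos: [0.5077, 0.214, 0.0482]
tcp_rot: [0.735, 0.678, -0.003, 0.002]
contact_force: [-1.5, -12.0, 7.3]
opening: 0.138
finger_force: 40.7
```

To row units: 1.4 mm is 0.0019, 0.7 mm is 0.0009.

Request:
send_rows(rows="0 0 0 0.0009 0 0 -1;0 0 0 0.0019 0 0 -1;0 0 0 0.0019 0 0 -1")

```text
time: 12.28
eef_pos: [0.5076, 0.2141, 0.0483]
tcp_rot: [0.735, 0.678, -0.004, 0.002]
contact_force: [-3.5, -18.3, 10.8]
opening: 0.133
finger_force: 41.1
```

The force climbed to 18 N with no further motion at y = 0.214, which is where I predicted home. Relax, release, and rise.

To row units: -150 mm is -0.2, -140 mm is -0.1867.

Request:
send_rows(rows="0 0 0 -0.002 0 0 -1;0 0 0 -0.002 0 0 0.4;0 0 0 -0.002 0 0 0.4;0 0 0 -0.002 0 0 0.4;0 0 0 -0.002 0 -0.04 0.4;0 0 0 -0.002 0 -0.1067 0.4;0 0 0 -0.002 0 -0.1867 0.4;0 0 0 -0.002 0 -0.2 0.4")

```text
time: 13.28
eef_pos: [0.5102, 0.2179, 0.2033]
tcp_rot: [0.735, 0.678, 0.004, 0.002]
contact_force: [0.6, -0.2, -0.3]
opening: 0.697
finger_force: 0.0
```

Run:
```python
from h import *
s=ctrl.get_state(); print(s['time'],s['eef_pos'],R.from_quat(s['tcp_rot']).as_matrix().round(4),s['contact_force'])
p=cam('wrist'); save(p,'w5.png'); find(p,'crank_post');find(p,'carrier');find(p,'screw_axis')
print(px(p,[[.426,.3457,.175],[.5147,.2985,.135]]),'tool to post',tool([.426,.3457,.159]))
```

```text
13.275 [0.51022009 0.21785591 0.20332952] [[ 0.0807  0.9967  0.0098]
 [ 0.9967 -0.0807  0.0023]
 [ 0.0031  0.0096 -0.9999]] [ 0.58625684 -0.17516657 -0.25987283]
crank_post 0.73 [0.4761 0.3193 0.1312] [248.  68.]
carrier 0.91 [0.5032 0.2293 0.0089] [310. 168.]
screw_axis 0.68 [0.4994 0.3077 0.1257] [290.  86.]
[[102.52376273   3.02313178]
 [315.34144825  99.06942335]] tool to post [121.99464956 -90.62457479  37.04614275]
```

View pics/w5.png

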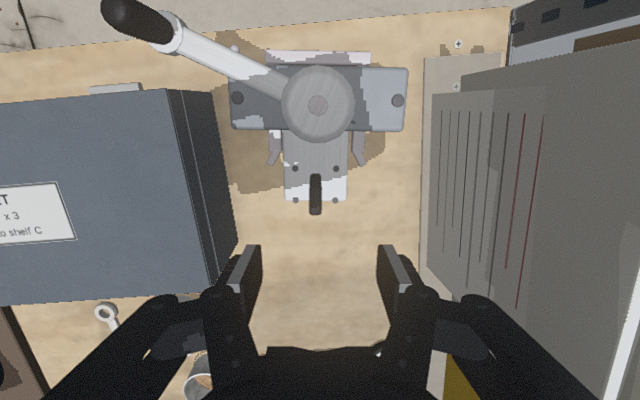

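The carrier sits home under the bridge: plate at (315,165), hub at (317,104), post top near (113,8). Next, above the post with the tool's y along the tangent.

To row units: 122 mm is 0.1627, 100 mm is 0.1333, -66 degrees is -0.55.

Request:
send_rows(rows="0 0 -0.075 0.0133 -0.0107 -0.0267 0.2;0 0 -0.15 0.04 -0.0293 -0.0333 0.2;0 0 -0.2333 0.0667 -0.0493 -0.0333 0.2;0 0 -0.3167 0.1 -0.0733 -0.0333 0.2;0 0 -0.4 0.1333 -0.0987 -0.0333 0.2;0 0 -0.4833 0.1627 -0.12 -0.0333 0.2;0 0 -0.55 0.1627 -0.12 -0.0333 0.2;0 0 -0.55 0.1627 -0.12 -0.0333 0.2")

```text
time: 14.48
eef_pos: [0.4266, 0.3455, 0.2199]
tcp_rot: [0.248, 0.969, -0.002, -0.002]
contact_force: [-0.6, 0.1, -0.8]
opening: 0.598
finger_force: 0.0
```

Run:
```python
from h import *
s=ctrl.get_state(); print(s['time'],s['eef_pos'],R.from_quat(s['tcp_rot']).as_matrix().round(4),s['contact_force'],s['qpos'].round(2))
p=cam('wrist'); save(p,'w6.png'); find(p,'crank_post');find(p,'screw_axis')
print(px(p,[[.426,.3457,.175],[.5147,.2985,.135]]),'tool to post',tool([.426,.3457,.159]))
```

```text
14.475 [0.42656216 0.34548484 0.21991034] [[-0.877   0.4805 -0.0043]
 [ 0.4805  0.877  -0.0023]
 [ 0.0026 -0.0041 -1.    ]] [-0.57391125  0.12906136 -0.79464927] [ 0.5   0.04  1.92 -0.    1.19 -0.57]
crank_post 0.76 [0.4861 0.3132 0.1306] [319. 289.]
screw_axis 0.82 [0.492  0.3108 0.1009] [320. 276.]
[[318.5474465  237.34975531]
 [320.41608978 325.09950241]] tool to post [ 1.426867   -0.21271644 62.30839292]
```

View pics/w6.png

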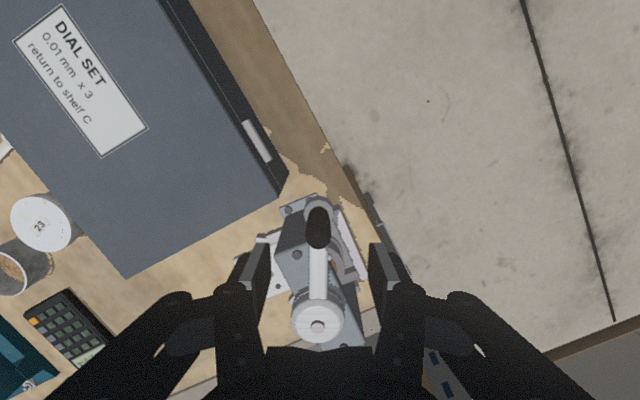

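Post top at (318,240), predicted (318,237), so it is centred between the fingers and the arm is radial. Lower around the post.

To row units: 60 mm is 0.08, 55 mm is 0.0733.

Request:
send_rows(rows="0 0 0 0 0 0.0267 0.2;0 0 0 0 0 0.0533 0.2;0 0 0 0 0 0.0733 0.2;0 0 0 0 0 0.08 0.2;0 0 0 0 0 0.08 0.2;0 0 0 0 0 0.08 0.2")

```text
time: 15.38
eef_pos: [0.4284, 0.346, 0.1636]
tcp_rot: [0.248, 0.969, 0.001, 0.001]
contact_force: [-0.2, -0.1, -0.6]
opening: 0.601
finger_force: 0.0
```

To row units: 17 mm is 0.0227, 15 mm is 0.02.

Request:
send_rows(rows="0 0 0 0 0.0053 0 0.2;0 0 0 0 0.0107 0 0.2;0 0 0 0 0.0147 0 0.2;0 0 0 0 0.0173 0 0.2;0 0 0 0 0.02 0 0.2;0 0 0 0 0.0227 0 0.2")

```text
time: 16.12
eef_pos: [0.4355, 0.3602, 0.1623]
tcp_rot: [0.247, 0.969, -0.001, -0.001]
contact_force: [-1.0, -2.2, 0.4]
opening: 0.6
finger_force: 1.3
```

To row units: 37.6 mm is 0.0501, 33.3 mm is 0.0444, 22.9 degrees is 0.1908.

Request:
send_rows(rows="0 0 0.0242 -0.0013 0.0067 0 0.2;0 0 0.0475 -0.0029 0.0132 0 0.2;0 0 0.0717 -0.0049 0.0197 0 0.2;0 0 0.0958 -0.0072 0.026 0 0.2;0 0 0.1192 -0.0097 0.0323 0 0.2;0 0 0.1433 -0.0127 0.0384 0 0.2;0 0 0.1675 -0.0159 0.0444 0 0.2;0 0 0.1908 -0.0193 0.0501 0 0.2")

```text
time: 17.12
eef_pos: [0.4666, 0.3858, 0.1622]
tcp_rot: [0.435, 0.9, -0.002, -0.0]
contact_force: [-0.2, -2.9, -0.3]
opening: 0.603
finger_force: 1.2
```

```bash
cat >> h.py <<'E'
def st():
    s=ctrl.get_state(); M=R.from_quat(s['tcp_rot']).as_matrix(); d=s['eef_pos']-np.array([.5147,.2985,0]); 
    yaw=np.degrees(np.arctan2(M[1,1],M[0,1]))
    f=M.T@s['contact_force']
    print('t',s['time'],'ang',np.degrees(np.arctan2(d[1],d[0])).round(2),'rel tool',(M.T@np.r_[d[:2],0]*1000).round(1),'yaw',yaw.round(2),'Ftool',f.round(2),'z',s['eef_pos'][2].round(4))
E
python3 -c "
from h import *
st()
p=cam('wrist'); save(p,'w7.png')"
```

```text
t 17.125 ang 118.83 rel tool [98.3 16.5 -0.2] yaw 38.37 Ftool [-2.16 -1.92  0.27] z 0.1622
```

View pics/w7.png

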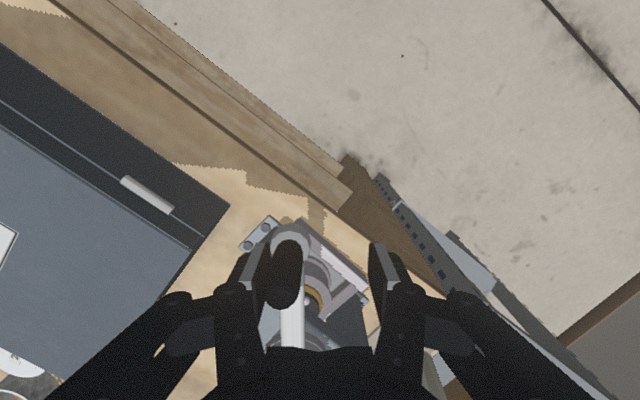

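The post (286,270) rides on the left pad and the load is about 2.5 N, running free. I'll go on in 0.08 rad chunks and watch the load along tool y.

To row units: 7.9 mm is 0.0105, -1.7 mm is -0.0023, 4.6 degrees is 0.0383.

Request:
send_rows(rows="0 0 0.0092 -0.0005 0.0027 0 0.2;0 0 0.0192 -0.0011 0.0053 0 0.2;0 0 0.0283 -0.0016 0.008 0 0.2;0 0 0.0383 -0.0023 0.0105 0 0.2")

```text
time: 17.68
eef_pos: [0.4739, 0.3902, 0.1625]
tcp_rot: [0.471, 0.882, -0.0, -0.0]
contact_force: [-0.0, -3.2, -0.0]
opening: 0.602
finger_force: 1.2
```

```bash
python3 -c "
from h import *
st()"
```

```text
t 17.675 ang 113.97 rel tool [98.9 17.1 -0. ] yaw 33.77 Ftool [-2.64 -1.8   0.04] z 0.1625
```

To row units: 7.9 mm is 0.0105, -1.2 mm is -0.0016, 4.6 degrees is 0.0383.

Request:
send_rows(rows="0 0 0.0092 -0.0005 0.0027 0 0.2;0 0 0.0192 -0.0011 0.0053 0 0.2;0 0 0.0283 -0.0016 0.008 0 0.2;0 0 0.0383 -0.0023 0.0105 0 0.2")

```text
time: 18.18
eef_pos: [0.4816, 0.3933, 0.1626]
tcp_rot: [0.506, 0.862, -0.0, -0.0]
contact_force: [-1.6, -2.2, -1.2]
opening: 0.604
finger_force: 1.2
```

```bash
python3 -c "
from h import *
st()"
```

```text
t 18.175 ang 109.27 rel tool [99.  17.3  0. ] yaw 29.16 Ftool [-1.15 -2.46  1.18] z 0.1626
```

To row units: 7.9 mm is 0.0105, -1.2 mm is -0.0016, 4.6 degrees is 0.0383.

Request:
send_rows(rows="0 0 0.0092 -0.0005 0.0027 0 0.2;0 0 0.0192 -0.0011 0.0053 0 0.2;0 0 0.0283 -0.0016 0.008 0 0.2;0 0 0.0383 -0.0023 0.0105 0 0.2")

```text
time: 18.68
eef_pos: [0.489, 0.3954, 0.1625]
tcp_rot: [0.541, 0.841, -0.001, -0.0]
contact_force: [-3.7, -5.0, 0.6]
opening: 0.596
finger_force: 2.6
```

```bash
python3 -c "
from h import *
st()"
```

```text
t 18.675 ang 104.87 rel tool [98.9 16.9 -0. ] yaw 24.56 Ftool [-3.03 -5.47 -0.55] z 0.1625
```

Load is climbing (5.5 N), so it is getting tight here. Smaller steps now.

To row units: 2 mm is 0.0027, 1 mm is 0.0013, 1.1 degrees is 0.0092.

Request:
send_rows(rows="0 0 0.005 -0.0003 0.0013 0 0.2;0 0 0.0092 -0.0005 0.0027 0 0.2;0 0 0.0092 -0.0005 0.0027 0 0.2")

```text
time: 19.05
eef_pos: [0.4896, 0.3954, 0.1622]
tcp_rot: [0.548, 0.836, -0.003, -0.001]
contact_force: [-4.9, -5.4, 0.7]
opening: 0.596
finger_force: 3.7
```

```bash
python3 -c "
from h import *
st()"
```

```text
t 19.05 ang 104.53 rel tool [98.9 15.6 -0.1] yaw 23.51 Ftool [-3.03 -6.62 -0.61] z 0.1622
```

To row units: 2 mm is 0.0027, 1 mm is 0.0013, 1.1 degrees is 0.0092.

Request:
send_rows(rows="0 0 0.005 -0.0003 0.0013 0 0.2;0 0 0.0092 -0.0005 0.0027 0 0.2;0 0 0.0092 -0.0005 0.0027 0 0.2")

```text
time: 19.42
eef_pos: [0.4905, 0.3954, 0.1619]
tcp_rot: [0.556, 0.831, -0.004, -0.002]
contact_force: [-8.8, -6.2, 2.5]
opening: 0.598
finger_force: 5.2
```

```bash
python3 -c "
from h import *
st()"
```

```text
t 19.425 ang 104.04 rel tool [98.8 14.5 -0.2] yaw 22.41 Ftool [ -2.41 -10.53  -2.37] z 0.1619
```

To row units: 2 mm is 0.0027, 1 mm is 0.0013.

Request:
send_rows(rows="0 0 0 -0.0001 0.0013 0 0.2;0 0 0 -0.0003 0.0027 0 0.2;0 0 0 -0.0003 0.0027 0 0.2")

```text
time: 19.8
eef_pos: [0.4924, 0.3963, 0.162]
tcp_rot: [0.556, 0.831, -0.004, -0.002]
contact_force: [-8.3, -5.1, 2.5]
opening: 0.597
finger_force: 5.0
```

```bash
python3 -c "
from h import *
st()"
```

```text
t 19.8 ang 102.81 rel tool [98.9 16.7 -0.2] yaw 22.41 Ftool [-1.56 -9.64 -2.46] z 0.162
```

It gave way: the TCP moved 2.2 mm and the load fell. A bit further to clear 0.055 rad.

To row units: 4 mm is 0.0053, 3 mm is 0.004, 2.3 degrees is 0.0192.

Request:
send_rows(rows="0 0 0.005 -0.0003 0.0013 0 0.2;0 0 0.0092 -0.0005 0.0027 0 0.2;0 0 0.0142 -0.0008 0.004 0 0.2;0 0 0.0192 -0.0011 0.0053 0 0.2;0 0 0.0192 -0.0011 0.0053 0 0.2")

```text
time: 20.42
eef_pos: [0.497, 0.3974, 0.1621]
tcp_rot: [0.573, 0.82, -0.003, -0.002]
contact_force: [-6.7, -5.3, 1.8]
opening: 0.6
finger_force: 4.1
```

```bash
python3 -c "
from h import *
st()"
```

```text
t 20.425 ang 100.17 rel tool [98.9 17.3 -0.1] yaw 20.1 Ftool [-2.67 -8.16 -1.72] z 0.1621
```

To row units: 3 mm is 0.004, 2 mm is 0.0027, 1.7 degrees is 0.0142.

Request:
send_rows(rows="0 0 0.005 -0.0003 0.0013 0 0.2;0 0 0.0092 -0.0005 0.0027 0 0.2;0 0 0.0142 -0.0008 0.004 0 0.2;0 0 0.0142 -0.0008 0.004 0 0.2")

```text
time: 20.92
eef_pos: [0.5004, 0.398, 0.1622]
tcp_rot: [0.585, 0.811, -0.002, -0.002]
contact_force: [-6.9, -4.2, 2.2]
opening: 0.599
finger_force: 3.5
```

```bash
python3 -c "
from h import *
st()"
```

```text
t 20.925 ang 98.15 rel tool [98.9 17.9 -0.1] yaw 18.4 Ftool [-1.83 -7.88 -2.15] z 0.1622
```

About 0.10 rad past tight (load down to about 7.5 N), so clicked. I'll let the crank spring back, centre the fingers, and lift.

To row units: -24 mm is -0.032, -17 mm is -0.0227, -5.7 degrees is -0.0475.

Request:
send_rows(rows="0 0 -0.0092 0.0005 -0.0027 0 0.2;0 0 -0.0192 0.0011 -0.0067 0 0.2;0 0 -0.0283 0.0016 -0.0107 0 0.2;0 0 -0.0383 0.0021 -0.016 0 0.2;0 0 -0.0475 0.0027 -0.0227 0 0.2;0 0 -0.0475 0.0027 -0.032 0 0.2;0 0 -0.0475 0.0027 -0.032 0 0.2;0 0 -0.0475 0.0027 -0.032 0 0.2")

```text
time: 21.92
eef_pos: [0.479, 0.3929, 0.163]
tcp_rot: [0.544, 0.839, 0.001, 0.0]
contact_force: [0.3, -0.4, -0.2]
opening: 0.602
finger_force: 0.0
```

```bash
python3 -c "
from h import *
st()
p=cam('wrist'); save(p,'w8.png')"
```

```text
t 21.925 ang 110.7 rel tool [100.8   6.    0. ] yaw 24.12 Ftool [-0.49  0.16  0.21] z 0.163
```

View pics/w8.png

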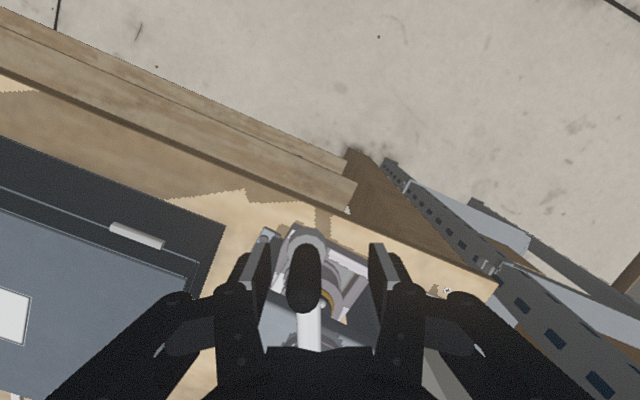

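The post (304,277) stands free between both pads with no load, so it sprang back. Lift off.

To row units: -100 mm is -0.1333, -90 mm is -0.12.

Request:
send_rows(rows="0 0 0 0 0 -0.0267 0.2;0 0 0 0 0 -0.0667 0.2;0 0 0 0 0 -0.12 0.2;0 0 0 0 0 -0.1333 0.2;0 0 0 0 0 -0.1333 0.2;0 0 0 0 0 -0.1333 0.2")

```text
time: 22.72
eef_pos: [0.478, 0.3922, 0.2607]
tcp_rot: [0.544, 0.839, -0.001, -0.001]
contact_force: [-0.3, -1.2, 0.6]
opening: 0.599
finger_force: 0.0
```

```bash
python3 -c "
from h import *
st(); print(ctrl.sign_off())"
```

```text
t 22.725 ang 111.37 rel tool [100.5   4.9  -0. ] yaw 24.13 Ftool [-0.98 -0.73 -0.6 ] z 0.2607
the job is handed in; nothing more can be done
None
```

I handed the job in at about 23 s, and sign-off returned no verdict: the carrier is home against the stop and released, and the crank was turned about 0.10 rad past tight (through the click) and let go. I viewed 11 pictures, one over the limit of 10.

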